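Catch the breakfast rusks in the bowl and set it in its board

TASK

Take the blue bowl by its handle, hold it up under the mouth of the rusk chute and push the orange paddle in with the bowl's rim, so that the gate lifts and all three rusks slide into the bowl; drop none. Then let the gate shut again, and set the filled bowl upright in the round recess of the wooden board, its foot fully down on the recess floor, and let go. Leave the egg cup, glass jar, mug and spoon where they are.

Things in the scene. Friction and masses are not known exactly. Their poses are not given: they have to be found in the camera images.
- bowl: blue plastic bowl, 156 mm across at the rim, 70 mm high, wall 4 mm, 140 g; the foot is 80 mm across for the lowest 12 mm, then the wall flares out. Origin: centre of the foot's underside; z up. A straight level bar handle sticks out along the bowl's -x: 20 mm wide, 20 mm high (z 45 to 65 mm), ending 165 mm from the bowl's axis
- bowl_grip (a point): point in the middle of the bowl's handle: 120 mm from the bowl's axis along its -x, 55 mm above its underside
- bowl_in (a point): centre of the bowl's inner floor, 6 mm above its underside
- rusk1: toasted rusk, a light brown block 60 x 38 x 24 mm, 25 g, origin at its centre, x along its length; lies on the chute, first behind the gate
- rusk2: second rusk in line, like rusk1
- rusk3: third rusk in line, like rusk1
- dispenser: fixed rusk dispenser: a chute 250 mm long, inside 56 mm wide, sloping 30 degrees down along the dispenser's -x, on steel legs and a white base that begin at x = 70 mm (free room below the lip). Origin on the work surface plumb below the lip's middle; x level and uphill, z up. An orange gate 12 mm from the lip holds the rusks back
- chute_lip (a point): middle of the chute's lip, the edge the rusks slide over, 190 mm above the work surface, metal 5 mm thick. Two white gate posts beside it make the mouth 84 mm wide and rise to 270 mm; the lifted gate rises to 315 mm
- paddle (a joint): how far the orange paddle is pushed in, along the dispenser's +x: 0 out (gate shut) to 0.030 m fully in (gate 42 mm up; rusks pass from about 0.022). A light spring (0.6 to 1.5 N) pushes it out again and shuts the gate
- paddle_face (a point): centre of the face of the orange paddle, an upright plate 60 mm wide and 65 mm high (90 to 155 mm above the work surface) that hangs below the chute's lip and faces the dispenser's -x; when out, its face is plumb below the lip
- board: fixed wooden serving board 190 (x) x 160 (y) x 20 mm high with a round recess in its middle, 92 mm across and 10 mm deep. Origin: centre of the underside
- recess (a point): centre of the recess floor, 10 mm above the work surface
- egg_cup: white ceramic egg cup, 50 mm across, 65 mm high, bystander; origin under its centre
- glass_jar: empty glass jar, 68 mm across, 100 mm high, bystander; origin under its centre
- mug: blue ceramic mug, 80 mm across, 85 mm high, bystander; origin under its centre
- spoon: steel spoon 170 mm long lying flat, bystander; origin at its middle
Mind the look-alikes: they are no part of the job. Leave any turquoise look-alike of the rusk2 alone.

How it is judged:
By the outcome, as a careful person would: the job done as asked, in the order asked, and still so for the second after the job is handed in, with the robot touching nothing.
It also fails if it takes over 51 s, if anything falls off the work surface, if the arm or the gripper's body presses on something with over 40 N, if the wrist force passes 120 N, or if a joint passes its speed limit or range.

ROBOT

A 6-joint arm with a two-finger parallel gripper is mounted at the origin on the work surface. World frame = base frame: x ahead of the robot, y to its left, z up, the work surface at z = 0. Lengths are in m, angles in rad, forces in N, time in s.
With the tool pointing down it reaches from about 0.3 to 0.95 m from the base axis. Payload 3.1 kg.
Tool frame: the origin (TCP) lies at the very end of the fingers, on their centre line; the grasp point (between the pads) lies 19 mm behind it; z points along the fingers, y is the line along which they close (so a half turn about z gives the same grasp; the last joint's range is limited). The gripper opens to 85 mm and grips with 20 to 120 N. Pads are 22 mm wide; open, the fingers measure 114 mm over their backs; the gripper's body (76 mm by 85 mm) begins 54 mm behind the grasp point. The pads swing forward as they close: fully open they stand 13 mm farther back than shut.
Start: joints at [-1.323, 0.308, 1.634, -0, 1.2, -0.07], TCP at [0.195, -0.594, 0.231] pointing down, gripper open.
Joint ranges: [-3.06, 3.06], [-0.79, 1.96], [0.05, 2.63], [-1.19, 4.34], [0.05, 2.64], [-2.94, 2.94]. Speed limits (rad/s): [2.79, 2.79, 3.14, 3.14, 3.14, 3.14].

INTERFACE

Orientations are given as a 3x3 rotation matrix whose columns are the frame's x, y, z axes.
In Python, from cell import ctrl, move_gripper, capture, camera_params, spotter gives the robot as it stands. Calls block until the motion is done:
- ctrl.movep(position, orientation): joint-space move of the TCP to a pose.
- ctrl.move_straight(position, vel=0.15, rot=None, guard=None): straight line of the TCP; rot=None keeps the orientation; vel is the mean speed in m/s. With guard (N) it stops when the force on the tool has changed by that much, and returns True; else False.
- ctrl.movej(angles): joint-space move.
- move_gripper(opening, grip_force=None): finger opening in m; grip_force is the grip in N (None keeps the last); returns when the fingers have stopped.
- ctrl.pause(seconds).
- ctrl.ik(position, orientation): joint angles nearest the present ones, or None.
- capture(name): name is "scene" or "top" or "wrist"; returns the picture (384x512x3 uint8, blue, green, red); there is no depth.
- camera_params(name): a dict with "intrinsics" (3x3 intrinsics, pixels), "cam_to_world" (4x4, takes a point from camera to world coordinates); the wrist camera has in their place "T_tool_cam" (4x4, takes a point from camera to tool coordinates, whose origin is the TCP and whose axes are the flange's). Camera axes: x right, y down, z forward; pixel columns grow to the right and rows downward; lengths in m; the calibration is good to about 2 mm. The wrist camera is an equidistant fisheye: a pixel r from the principal point sees the ray r / f radians off the axis. A picture is of the moment at which its call begins: read the wrist's pose just before it. camera_params takes no time and is no camera call.
A pose or a line that the arm cannot do raises ctrl.IKError and nothing moves.
- ctrl.finish_job(): hands the job in; it is judged then, once.
Trained networks look in the newest picture that a camera, given by its name, has taken for a name from the list of things; names that differ only in an ending like _2 or _b are one class to them, and where a whole thing is asked for, a point or a joint stands for the part that bears it (a point fixed in the world has none). Each returns a list of dicts, best first, with "score" (0 to 1); they miss things now and then, are a little off and sometimes report something else, mostly with a low value. They report only what shows in the picture. A call takes as long as a camera call. They do not tell look-alikes from the thing itself.
- spotter.search_frame(camera, thing): "at" ([column, row] as shares, 0 to 1, of the picture: columns of its width, rows of its height, amid what is visible of it).
- spotter.cut_out(camera, thing): "region" (384x512 bool, what is visible of it) and "at" ([column, row] as shares, 0 to 1, of the picture: columns of its width, rows of its height, amid what is visible of it).
Readings, each from a call of its own:
- ctrl.current_t(): time.
- ctrl.current_joint_positions(): joint angles.
- ctrl.current_qd(): joint speeds.
- ctrl.current_joint_efforts(): joint torques, N m.
- ctrl.current_tool_pos(): TCP position.
- ctrl.current_tool_rot(): TCP orientation.
- ctrl.current_contact_force(): force on the tool from outside, world axes, zero at the start.
- ctrl.current_moment(): the same for the moment, N m.
- ctrl.current_opening(): finger opening in m.
- ctrl.current_grip_force(): force on a finger pad.
Only numpy, scipy, OpenCV 4.12 (cv2) and the standard library are available. Lean on these libraries where they do the work, as an engineer would, in place of code of your own. Each camera call takes 0.05 s, during which the arm holds its last target. There are 200 camera calls.

## Working session

There is one attempt and no reset: what is moved stays moved. The work goes in short steps, each a Python script; the robot and the scene stay as the last script left them, time stands still between calls to the robot, and variables do not carry over. Pictures are saved under pics/ and viewed, at most 10 in all, crops included, and the job is handed in when it is done.

```bash
mkdir -p pics; ls; python3 - <<'E'
from cell import ctrl, capture, camera_params, spotter
import cv2,numpy as np
np.set_printoptions(precision=4,suppress=True)
a=capture("scene");b=capture("top")
cv2.imwrite("pics/scene.png",a);cv2.imwrite("pics/top.png",b)
for n in("scene","top","wrist"):
    p=camera_params(n);print(n,p)
for n in("scene","top"):
    for t in("bowl","rusk1","dispenser","paddle_face","board","egg_cup","glass_jar","mug","spoon"):
        print(n,t,[(round(d["score"],2),(np.array(d["at"])*[512,384]).round(1).tolist()) for d in spotter.search_frame(n,t)])
print(ctrl.current_t())
E
```

```text
pics
scene {'intrinsics': array([[376.8696,   0.    , 254.2098],
       [  0.    , 376.8696, 193.8947],
       [  0.    ,   0.    ,   1.    ]]), 'cam_to_world': array([[ 0.5459,  0.5962, -0.5887,  1.253 ],
       [ 0.8379, -0.3905,  0.3814, -0.393 ],
       [-0.0025, -0.7014, -0.7127,  1.0508],
       [ 0.    ,  0.    ,  0.    ,  1.    ]])}
top {'intrinsics': array([[446.8519,   0.    , 252.6115],
       [  0.    , 446.8519, 190.7154],
       [  0.    ,   0.    ,   1.    ]]), 'cam_to_world': array([[-0.0158, -0.9986,  0.0505,  0.4814],
       [-0.9999,  0.0157, -0.0034,  0.0443],
       [ 0.0026, -0.0506, -0.9987,  1.3637],
       [ 0.    ,  0.    ,  0.    ,  1.    ]])}
wrist {'intrinsics': array([[297.3186,   0.    , 255.4107],
       [  0.    , 297.3186, 189.1825],
       [  0.    ,   0.    ,   1.    ]]), 'T_tool_cam': array([[ 0.0002, -0.953 , -0.3031,  0.0771],
       [ 1.    , -0.0003,  0.0017,  0.0005],
       [-0.0017, -0.3031,  0.953 , -0.1431],
       [ 0.    ,  0.    ,  0.    ,  1.    ]])}
scene bowl [(0.61, [245.8, 246.8])]
scene rusk1 [(0.57, [307.5, 170.7]), (0.51, [242.
[... 179 characters left out ...]
0, 202.5])]
scene board [(0.76, [147.3, 284.9]), (0.61, [301.2, 153.9])]
scene egg_cup [(0.77, [215.8, 321.2]), (0.28, [305.1, 272.3])]
scene glass_jar [(0.57, [241.3, 249.6]), (0.56, [306.8, 272.7])]
scene mug [(0.77, [304.2, 153.4]), (0.62, [307.4, 273.9])]
scene spoon [(0.62, [254.8, 177.3]), (0.48, [148.2, 286.3])]
top bowl [(0.84, [270.7, 167.9])]
top rusk1 [(0.81, [198.8, 172.1]), (0.8, [177.2, 165.6]), (0.8, [185.4, 217.2]), (0.71, [150.4, 155.8])]
top dispenser [(0.96, [158.0, 169.5])]
top paddle_face []
top board [(0.84, [373.6, 191.4])]
top egg_cup [(0.64, [343.5, 111.7])]
top glass_jar [(0.65, [232.9, 106.7])]
top mug [(0.62, [122.3, 257.3])]
top spoon [(0.57, [176.7, 255.4])]
1.0
```

View pics/scene.png

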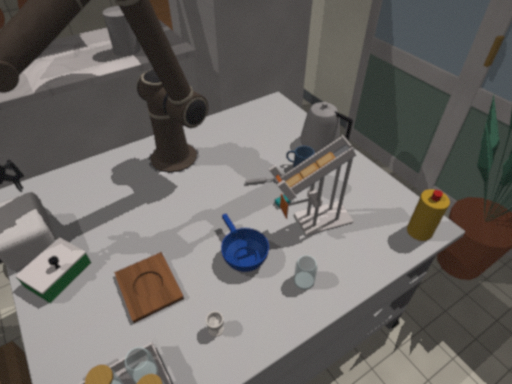

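View pics/top.png

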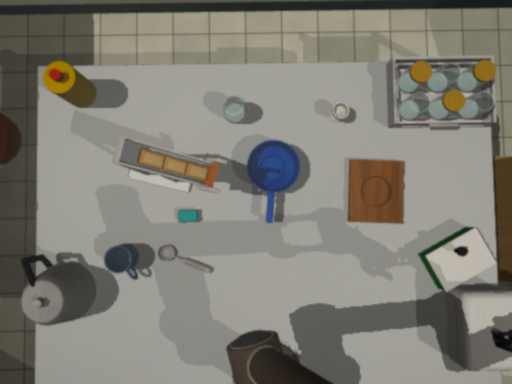

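Scene (first picture): bowl at (245,247) with its handle to (227,222), chute mouth at (285,190), orange paddle at (285,208), board at (148,285), jar (305,272), egg cup (216,321), mug (302,155) and spoon (258,181).
Top: bowl (273,166) with handle end (270,222), chute from (120,150) down to the mouth at (214,177), and board recess (376,191).
Candidates: the bowl is the only blue bowl, and the mug (122,258) is also blue. The rusks are the three brown ones in the chute at (150,158), (173,165) and (197,172). The turquoise block at (187,216) is the look-alike.

```bash
cat > h.py <<'E'
from cell import ctrl, move_gripper, capture, camera_params, spotter
import cv2,numpy as np
from scipy.optimize import least_squares
np.set_printoptions(precision=4,suppress=True)
def proj(n,P):
    p=camera_params(n);T=np.linalg.inv(p["cam_to_world"]);c=np.atleast_2d(P)@T[:3,:3].T+T[:3,3]
    q=c@p["intrinsics"].T;return q[:,:2]/q[:,2:]
def unproj(n,uv,z):
    p=camera_params(n);T=p["cam_to_world"];uv=np.atleast_2d(uv)
    d=np.c_[uv,np.ones(len(uv))]@np.linalg.inv(p["intrinsics"]).T@T[:3,:3].T;o=T[:3,3]
    return o+d*((z-o[2])/d[:,2])[:,None]
def wrist_ray(uv,pos,R):
    p=camera_params("wrist");K=p["intrinsics"];T=p["T_tool_cam"]
    d=(np.array(uv,float)-K[:2,2])/K[0,0];r=np.linalg.norm(d)
    c=np.r_[d/max(r,1e-9)*np.sin(r),np.cos(r)]
    return pos+R@T[:3,3],R@T[:3,:3]@c
def wproj(P,pos,R):
    p=camera_params("wrist");K=p["intrinsics"];T=p["T_tool_cam"]
    c=((np.atleast_2d(P)-pos)@R-T[:3,3])@T[:3,:3]
    s=np.linalg.norm(c[:,:2],axis=1);th=np.arctan2(s,c[:,2])
    return c[:,:2]/s[:,None]*th[:,None]*K[0,0]+K[:2,2]
def down(yaw):  # tool z down, tool y at angle yaw in the world
    y=np.array([np.cos(yaw),np.sin(yaw),0]);z=np.array([0,0,-1.]);return np.c_[np.cross(y,z),y,z]
E
python3 - <<'E'
from h import *
a=capture("scene");b=capture("top")
M={}
for n in("top","scene"):
    for t in("bowl","board","dispenser","rusk1","glass_jar","egg_cup","mug","spoon","paddle_face"):
        r=spotter.cut_out(n,t)
        M[n+t]=[d["region"] for d in r]
        print(n,t,[(round(d["score"],2),int(d["region"].sum()),(np.array(d["at"])*[512,384]).round().tolist()) for d in r])
np.savez("masks.npz",**{k:np.array(v) for k,v in M.items()})
# bowl: bluish hsv in masks
m=M["topbowl"][0].astype(np.uint8)
o=cv2.morphologyEx(m,cv2.MORPH_OPEN,cv2.getStructuringElement(cv2.MORPH_ELLIPSE,(21,21)))
c=max(cv2.findContours(o,0,cv2.CHAIN_APPROX_NONE)[0],key=len)[:,0]
print("bowl circ",cv2.minEnclosingCircle(c),cv2.fitEllipse(c))
h=cv2.subtract(m,cv2.dilate(o,np.ones((3,3))));h=cv2.morphologyEx(h,cv2.MORPH_OPEN,np.ones((3,3)))
ys,xs=np.nonzero(h);print("handle",xs.mean(),ys.mean(),cv2.fitLine(np.c_[xs,ys].astype(np.float32),2,0,.01,.01).ravel(),ys.max())
br=cv2.minAreaRect(max(cv2.findContours(M["topboard"][0].astype(np.uint8),0,cv2.CHAIN_APPROX_NONE)[0],key=len))
print("board",br,"\n",unproj("top",cv2.boxPoints(br),.02))
A=cv2.resize(a[120:220,240:372],None,fx=6,fy=6,interpolation=cv2.INTER_CUBIC)
B=cv2.resize(b[125:235,105:235],None,fx=6,fy=5.4,interpolation=cv2.INTER_CUBIC)
cv2.imwrite("pics/cA.png",A);cv2.imwrite("pics/cB.png",cv2.resize(b[125:225,105:235],None,fx=6,fy=6,interpolation=cv2.INTER_CUBIC))
E
```

```text
top bowl [(0.64, 2700, [160.0, 169.0]), (0.58, 2450, [271.0, 167.0])]
top board [(0.68, 3483, [374.0, 192.0])]
top dispenser [(0.8, 2425, [156.0, 169.0]), (0.46, 2416, [274.0, 166.0])]
top rusk1 [(0.85, 334, [176.0, 164.0]), (0.66, 393, [150.0, 160.0]), (0.63, 338, [201.0, 171.0]), (0.48, 240, [186.0, 216.0])]
top glass_jar [(0.95, 530, [234.0, 108.0])]
top egg_cup [(0.55, 265, [342.0, 111.0])]
top mug [(0.72, 913, [122.0, 260.0]), (0.36, 435, [170.0, 255.0])]
top spoon [(0.7, 432, [175.0, 255.0])]
top paddle_face []
scene bowl [(0.58, 1743, [244.0, 247.0])]
scene board [(0.75, 2956, [144.0, 287.0])]
scene dispenser [(0.76, 3851, [320.0, 190.0]), (0.51, 1786, [246.0, 246.0])]
scene rusk1 [(0.73, 142, [307.0, 171.0]), (0.5, 160, [324.0, 161.0]), (0.48, 98, [296.0, 180.0])]
scene glass_jar [(0.87, 669, [305.0, 273.0]), (0.65, 3981, [321.0, 188.0])]
scene egg_cup [(0.78, 303, [216.0, 319.0]), (0.55, 1797, [244.0, 247.0])]
scene mug [(0.86, 348, [304.0, 155.0])]
scene spoon [(0.49, 86, [256.0, 176.0])]
scene paddle_face [(0.65, 208, [287.0, 202.0]), (0.23, 1736, [246.0, 247.0])]
bowl circ ((126.03845977783203, 152.0), 15.030887603759766) ((126.22728729248047, 152.14263916015625), (25.877573013305664, 29.99688720703125), 19.443864822387695)
handle 175.67090539165818 171.32553407934893 [  0.9957   0.0923 175.6709 171.3255] 192
board ((375.0, 191.5), (65.0, 56.0), 90.0) 
 [[ 0.6409 -0.2471  0.02  ]
 [ 0.6382 -0.4165  0.02  ]
 [ 0.4422 -0.4101  0.02  ]
 [ 0.4449 -0.2419  0.02  ]]
```

View pics/cA.png

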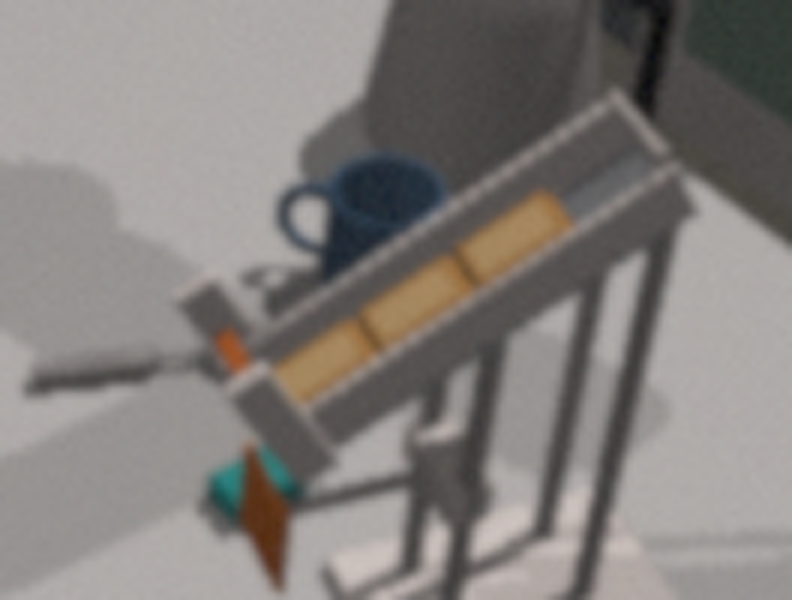

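View pics/cB.png

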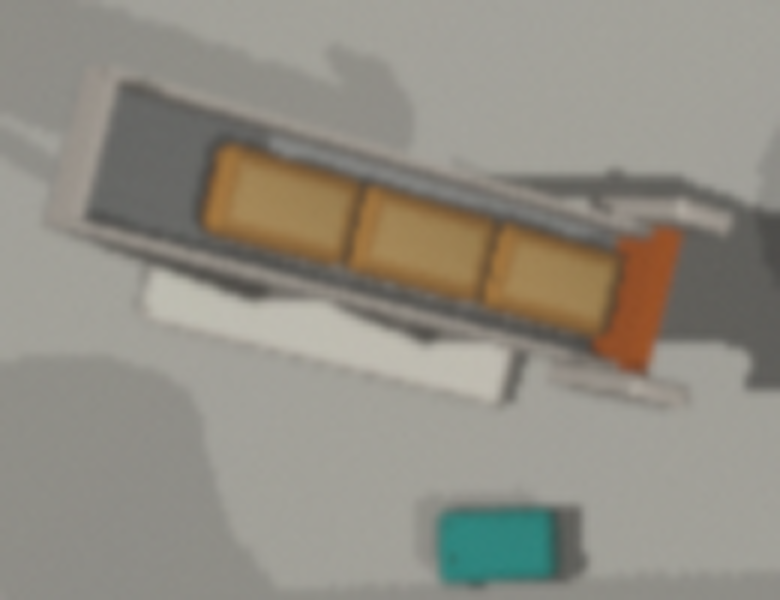

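The crops show the chute mouth with the gate and posts leaning outward (perpendicular to the chute). The paddle is at about scene px (284,206), the gate's top edge in the top view runs from (218.8,163.7) to (213.3,187.2), and the base edge from (127.8,176.7) to (189.2,192).

```bash
python3 - <<'E'
from h import *
a=cv2.imread("pics/scene.png");b=cv2.imread("pics/top.png");M=np.load("masks.npz")
def blue(im):
    h=cv2.cvtColor(im,cv2.COLOR_BGR2HSV);return cv2.inRange(h,(105,140,40),(128,255,255))
obs={}
for n,im,box in(("top",b,(235,130,310,235)),("scene",a,(215,205,280,280))):
    m=np.zeros_like(im[:,:,0]);x0,y0,x1,y1=box;m[y0:y1,x0:x1]=blue(im)[y0:y1,x0:x1]
    m=cv2.morphologyEx(m,cv2.MORPH_CLOSE,np.ones((5,5)))
    k,l,s,_=cv2.connectedComponentsWithStats(m);i=1+np.argmax(s[1:,4]);m=(l==i).astype(np.uint8)
    print(n,s[i]);obs[n]=m
# model silhouette fit: bowl rim + handle + wall, params x,y,z(rim shift),yaw ; compare masks through sampled outline IoU
t=np.linspace(0,2*np.pi,60)
def sil(n,p):
    x,y,z,w=p;c,s=np.cos(w),np.sin(w)
    def W(q):q=np.array(q,float);return np.c_[x+c*q[:,0]-s*q[:,1],y+s*q[:,0]+c*q[:,1],z+q[:,2]]
    S=4;im=np.zeros((384*S//1,512*S),np.uint8)
    bowl=np.vstack([np.c_[r*np.cos(t),r*np.sin(t),np.full(60,h)] for r,h in((.078,.07),(.04,0),(.04,.012))])
    han=[[u,v,h] for u in(-.165,-.07) for v in(-.01,.01) for h in(.045,.065)]
    for q in(bowl,han):
        cv2.fillConvexPoly(im,cv2.convexHull((proj(n,W(q))*S+S/2).astype(np.int32)),1)
    return cv2.resize(im.astype(np.float32),(512,384),interpolation=cv2.INTER_AREA)
from scipy.optimize import minimize
bl={n:cv2.GaussianBlur(obs[n].astype(np.float32),(0,0),1.) for n in obs}
cost=lambda p,ns=("top","scene"):sum(((cv2.GaussianBlur(sil(n,p),(0,0),1.)-bl[n])**2).sum() for n in ns)
c0=unproj("top",[273,166],.07)[0]
hd=unproj("top",[270,222],.055)[0];y0=np.arctan2(*(c0-hd)[1::-1]);print(c0,hd,y0)
for ns in(("top","scene"),("top",),("scene",)):
    r=minimize(lambda p:cost(p,ns),[c0[0],c0[1],0,y0],method="Nelder-Mead",options=dict(initial_simplex=np.array([c0[0],c0[1],0,y0])+np.vstack([np.zeros(4),np.diag([.01,.01,.01,.08])]),maxiter=250));print(ns,r.x,r.fun)
# dispenser
be=unproj("top",np.array([[137,310],[505,402]])/6+[105,125],.01);d=be[0]-be[1];yb=np.arctan2(d[1],d[0])
gt=np.array([[683,232],[650,373]])/6+[105,125]
g=unproj("top",gt,.275);e=g[0]-g[1];print("yaw base",yb,"gate perp",np.arctan2(e[1],e[0])+np.pi/2,"gate len",np.linalg.norm(e))
pd=np.array([[250,440],[291,497],[280,592],[243,528]])/6+[240,120]
def disp(p,ax):
    c,s=np.cos(p[2]),np.sin(p[2]);ax=np.array(ax,float);return np.c_[p[0]+c*ax[:,0]-s*ax[:,1],p[1]+s*ax[:,0]+c*ax[:,1],ax[:,2]]
# paddle corners order: far(-?)...: image left = toward robot; decide by sign k
for k in(1,-1):
    P=[[0,k*.03,.155],[0,-k*.03,.155],[0,-k*.03,.09],[0,k*.03,.09]]
    f=lambda p:np.r_[(proj("scene",disp(p,P))-pd).ravel(),(proj("top",disp(p,[[-.036,0,.275]]))-gt.mean(0)).ravel(),(p[2]-yb)*30]
    r=least_squares(f,[.5,.12,yb]);print(k,r.x,r.cost,r.fun)
# bystanders and board
m=M["topboard"][0].astype(np.uint8)
hsv=cv2.cvtColor(b,cv2.COLOR_BGR2HSV);w=cv2.inRange(hsv,(3,90,30),(22,255,200));w[:,:330]=0;w[:,420:]=0;w[:140]=0;w[240:]=0
w=cv2.morphologyEx(cv2.morphologyEx(w,cv2.MORPH_CLOSE,np.ones((9,9))),cv2.MORPH_OPEN,np.ones((5,5)))
br=cv2.minAreaRect(max(cv2.findContours(w,0,cv2.CHAIN_APPROX_NONE)[0],key=len));print("board",br,unproj("top",cv2.boxPoints(br),.02).mean(0))
for n,px,z in(("jar",[233,107],.08),("egg",[342,111],.06),("mug",[120,258],.08),("spoon",[210,269],.0),("recess",[376,191],.012)):print(n,unproj("top",px,z))
E
```

```text
top [ 257  146   42   76 1585]
scene [ 222  215   47   56 1585]
[ 0.6178 -0.0205  0.07  ] [ 0.4553 -0.0095  0.055 ] -0.06754755455316722
('top', 'scene') [ 0.6172 -0.022  -0.0174 -0.113 ] 678.7594604492188
('top',) [ 0.6457 -0.0527 -0.3057 -0.2318] 174.4342803955078
('scene',) [ 0.6278 -0.0255 -0.0016 -0.1208] 40.44800567626953
yaw base 1.3101610923768539 gate perp 1.329695722267015 gate len 0.05908570332729578
1 [0.5861 0.1604 1.3058] 7.679258744117064 [ 0.2236 -1.1259 -0.0154  1.8579  0.6151 -0.8228  0.4577 -2.6008  1.4748
 -0.6061 -0.1323]
-1 [0.5873 0.1598 1.169 ] 333.9785032442767 [  5.685   11.8754  -5.3678 -10.5651  -4.5111 -13.2067   5.6887  10.3589
   1.0639   0.8206  -4.2353]
board ((375.6671447753906, 190.97386169433594), (53.67595672607422, 62.105712890625), 1.1233028173446655) [ 0.5431 -0.331   0.02  ]
jar [[0.7906 0.0931 0.08  ]]
egg [[ 0.7786 -0.2274  0.06  ]]
mug [[0.3601 0.4213 0.08  ]]
spoon [[0.3151 0.1725 0.    ]]
recess [[ 0.543  -0.3342  0.012 ]]
```

```bash
cat >> h.py <<'E'
t_=np.linspace(0,2*np.pi,60)
def bowl_pts(p):
    x,y,z,w=p;c,s=np.cos(w),np.sin(w)
    W=lambda q:np.c_[x+c*q[:,0]-s*q[:,1],y+s*q[:,0]+c*q[:,1],z+q[:,2]]
    bowl=np.vstack([np.c_[r*np.cos(t_),r*np.sin(t_),np.full(60,h)] for r,h in((.078,.07),(.04,0),(.04,.012))])
    han=np.array([[u,v,h] for u in(-.165,-.07) for v in(-.01,.01) for h in(.045,.065)])
    return W(bowl),W(han)
def sil(pf,p,S=4):
    im=np.zeros((384*S,512*S),np.uint8)
    for q in bowl_pts(p):cv2.fillConvexPoly(im,cv2.convexHull((pf(q)*S+S/2).astype(np.int32)),1)
    return cv2.GaussianBlur(cv2.resize(im.astype(np.float32),(512,384),interpolation=cv2.INTER_AREA),(0,0),1)
def bluemask(im,box):
    i=im.astype(int);m=((i[:,:,0]-i[:,:,2]>35)&(i[:,:,0]>1.45*i[:,:,2])&(i[:,:,0]-i[:,:,1]>20)).astype(np.uint8)
    o=np.zeros_like(m);x0,y0,x1,y1=box;o[y0:y1,x0:x1]=m[y0:y1,x0:x1]
    o=cv2.morphologyEx(o,cv2.MORPH_CLOSE,np.ones((3,3)));k,l,s,_=cv2.connectedComponentsWithStats(o)
    i=1+np.argmax(s[1:,4]);o=(l==i).astype(np.uint8);c=cv2.findContours(o,0,2)[0];cv2.drawContours(o,c,-1,1,-1);return o
def fit(views,p0):
    from scipy.optimize import minimize
    bl=[(pf,cv2.GaussianBlur(m.astype(np.float32),(0,0),1)) for pf,m in views]
    f=lambda p:sum(((sil(pf,p)-m)**2).sum() for pf,m in bl)
    p0=np.array(p0);return minimize(f,p0,method="Nelder-Mead",options=dict(initial_simplex=p0+np.vstack([np.zeros(4),np.diag([.01,.01,.01,.08])]),maxiter=250))
E
python3 - <<'E'
from h import *
from functools import partial
a=cv2.imread("pics/scene.png");b=cv2.imread("pics/top.png")
mt=bluemask(b,(235,130,310,235));ms=bluemask(a,(215,205,280,280));print(mt.sum(),ms.sum())
V={"t":(partial(proj,"top"),mt),"s":(partial(proj,"scene"),ms)}
for k in("ts","t","s"):
    r=fit([V[c] for c in k],[.62,-.022,0,-.1]);print(k,r.x,r.fun)
print(ctrl.current_tool_rot())
def T(b,z): # grasp tcp for bowl pose xy,yaw; z = underside height
    d=np.array([np.cos(b[2]),np.sin(b[2])]);return np.r_[np.array(b[:2])-.12*d,z+.055-.019]
D=[.5861,.1604,1.306];ux=np.array([np.cos(D[2]),np.sin(D[2])])
push=np.r_[np.array(D[:2])-ux*(.078-.027),D[2]]
for nm,bp,z in(("grasp",[.625,-.024,-.1],0),("push",push,.073),("place0",[.543,-.332,0],.01),("placem",[.543,-.332,-.6],.01),("place+",[.543,-.332,.6],.01)):
    for o in(np.pi/2,-np.pi/2):
        print(nm,T(bp,z),o,ctrl.ik(T(bp,z),down(bp[2]+o)))
E
```

```text
2319 1670
ts [ 0.6202 -0.0222 -0.0101 -0.1083] 80.14872741699219
t [ 0.6214 -0.0236 -0.0288 -0.1063] 48.30167770385742
s [ 0.628  -0.0255  0.0012 -0.1106] 17.295289993286133
[[ 0.9499  0.3125  0.    ]
 [ 0.3125 -0.9499  0.    ]
 [ 0.     -0.     -1.    ]]
grasp [ 0.5056 -0.012   0.036 ] 1.5707963267948966 [-0.1099  0.3667  2.0273 -0.      0.7476 -1.5807]
grasp [ 0.5056 -0.012   0.036 ] -1.5707963267948966 [-0.1099  0.3667  2.0273 -0.      0.7476  1.5609]
push [ 0.5413 -0.0046  0.109 ] 1.5707963267948966 None
push [ 0.5413 -0.0046  0.109 ] -1.5707963267948966 [-0.089   0.3015  1.9206 -0.      0.9195  0.1758]
place0 [ 0.423 -0.332  0.046] 1.5707963267948966 [-0.7464  0.3974  1.951  -0.      0.7932 -2.3172]
place0 [ 0.423 -0.332  0.046] -1.5707963267948966 [-0.7464  0.3974  1.951  -0.      0.7932  0.8244]
placem [ 0.444  -0.2642  0.046 ] 1.5707963267948966 [-0.6212  0.365   2.0001 -0.      0.7764 -1.592 ]
placem [ 0.444  -0.2642  0.046 ] -1.5707963267948966 [-0.6212  0.365   2.0001 -0.      0.7764  1.5496]
place+ [ 0.444  -0.3998  0.046 ] 1.5707963267948966 None
place+ [ 0.444  -0.3998  0.046 ] -1.5707963267948966 [-0.8059  0.4885  1.8075 -0.      0.8455  0.1649]
```

```bash
python3 - <<'E'
from h import *
R=down(-.108+np.pi/2)
ctrl.movep([.50,-.012,.24],R);ctrl.pause(.3)
pos,rot=ctrl.current_tool_pos(),ctrl.current_tool_rot()
im=capture("wrist");cv2.imwrite("pics/w1.png",im);np.savez("w1.npz",pos=pos,rot=rot)
print(pos,ctrl.current_joint_positions(),ctrl.current_t(),ctrl.current_contact_force())
pred=[wproj(q,pos,rot) for q in bowl_pts([.624,-.023,0,-.108])]
m=bluemask(im,(0,0,512,384));cv2.imwrite("pics/w1m.png",m*255);print(m.sum())
r=fit([(lambda P:wproj(P,pos,rot),m)],[.624,-.023,0,-.108]);print(r.x,r.fun)
v=im.copy()
for q in bowl_pts(r.x):cv2.polylines(v,[cv2.convexHull(wproj(q,pos,rot).astype(np.int32))],True,(0,255,0),1)
for q in pred:cv2.polylines(v,[cv2.convexHull(q.astype(np.int32))],True,(0,0,255),1)
cv2.drawContours(v,cv2.findContours(m,0,2)[0],-1,(0,255,255),1)
cv2.imwrite("pics/w1v.png",cv2.resize(v,(768,576)))
E
```

```text
[ 0.5001 -0.0124  0.24  ] [-0.1117  0.0568  1.9129 -0.      1.1719 -1.5739] 4.6917 [-0.4878  0.1857  0.4332]
11861
[ 0.619  -0.0226 -0.0015 -0.0944] 114.68132019042969
```

View pics/w1v.png

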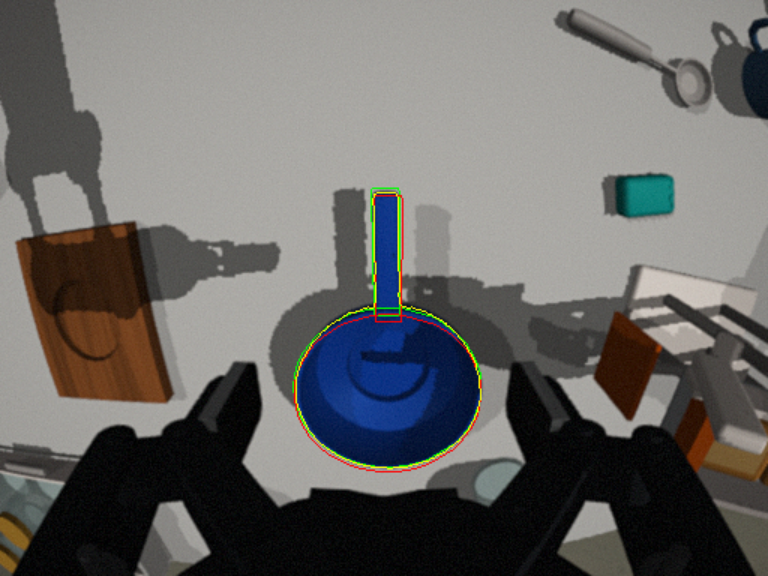

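The wrist view shows the bowl fit (green) matching its outline, rim centre at (388,388), with the handle from (388,192) to (388,310). The paddle's corners are at (615,312), (662,345), (632,418) and (597,380) of the 768-wide view. I'll use these to refine the dispenser pose, then grasp.

```bash
cat > dfit.py <<'E'
from h import *
w=np.load("w1.npz")
pd=np.array([[250,440],[291,497],[280,592],[243,528]])/6+[240,120]
pw=np.array([[662,345],[632,418],[597,380],[615,312]])/1.5
gt=(np.array([[683,232],[650,373]])/6+[105,125]).mean(0)
def disp(p,ax):
    c,s=np.cos(p[2]),np.sin(p[2]);ax=np.array(ax,float);return np.c_[p[0]+c*ax[:,0]-s*ax[:,1],p[1]+s*ax[:,0]+c*ax[:,1],ax[:,2]]
P=[[0,.03,.155],[0,-.03,.155],[0,-.03,.09],[0,.03,.09]]
fs=lambda p:(proj("scene",disp(p,P))-pd).ravel()
fw=lambda p:(wproj(disp(p,P),w["pos"],w["rot"])-pw).ravel()
ft=lambda p:(proj("top",disp(p,[[-.036,0,.275]]))-gt).ravel()
for nm,F in(("all",(fs,fw,ft)),("s",(fs,)),("w",(fw,)),("sw",(fs,fw))):
    r=least_squares(lambda p:np.r_[np.hstack([f(p) for f in F]),(p[2]-1.31)*30],[.586,.16,1.306]);print(nm,r.x,r.cost,r.fun.round(1))
E
python3 dfit.py
python3 - <<'E'
from h import *
b=np.array([.620,-.0227]);yaw=-.100;d=np.array([np.cos(yaw),np.sin(yaw)])
g=b-.122*d;R=down(yaw+np.pi/2)
ctrl.movep(np.r_[g,.10],R)
print(ctrl.move_straight(np.r_[g,.037],vel=.1,guard=8))
move_gripper(.015,grip_force=80)
print(ctrl.current_opening(),ctrl.current_grip_force(),ctrl.current_contact_force())
ctrl.move_straight(np.r_[g,.20],vel=.12);ctrl.pause(.3)
pos,rot=ctrl.current_tool_pos(),ctrl.current_tool_rot();im=capture("wrist");cv2.imwrite("pics/w2.png",im);np.savez("w2.npz",pos=pos,rot=rot)
m=bluemask(im,(0,0,512,384));r=fit([(lambda P:wproj(P,pos,rot),m)],[*b,.163,yaw]);print(pos,r.x,r.fun,m.sum())
print(ctrl.current_contact_force(),ctrl.current_opening(),ctrl.current_t())
v=im.copy()
for q in bowl_pts(r.x):cv2.polylines(v,[cv2.convexHull(wproj(q,pos,rot).astype(np.int32))],True,(0,255,0),1)
cv2.imwrite("pics/w2v.png",v)
E
```

```text
all [0.5859 0.1575 1.3332] 17.572042830567938 [-0.8 -0.8 -0.6  2.1  0.1 -0.6 -0.5 -2.3 -0.2  0.2  0.2  2.5 -0.1 -1.2
  2.3 -1.1  2.8 -0.9  0.7]
s [0.5879 0.1578 1.3181] 5.316097119743823 [-0.2 -0.5 -0.2  2.5  0.4 -0.2  0.  -2.   0.2]
w [0.5856 0.1568 1.3397] 6.928694974887676 [-0.8 -0.  -0.2  2.5 -0.4 -1.3  1.7 -1.2  0.9]
sw [0.5859 0.157  1.3408] 12.973781105943392 [-0.9 -0.7 -0.6  2.2  0.1 -0.5 -0.7 -2.2 -0.7  0.2  0.   2.6 -0.2 -1.1
  1.8 -1.   0.9]
False
0.01851103681775669 80.40015935897827 [-1.4225  0.9803  2.3559]
[ 0.4984 -0.0105  0.1996] [ 0.6592 -0.0281  0.1717 -0.1042] 6935.01025390625 6440
[-0.3246  0.627  -1.4992] 0.018321169701048908 8.5667
```

View pics/w2v.png

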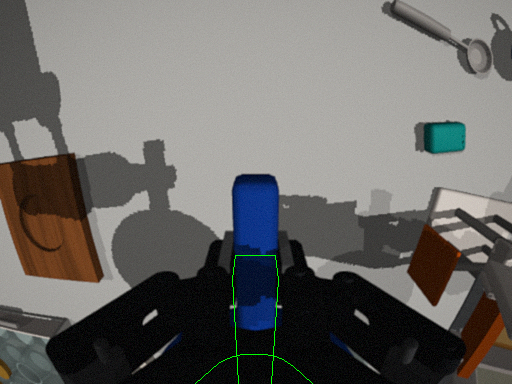

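The wrist view shows the handle held between the pads at (257,250), with the bowl hidden behind the gripper. Next I go to a safe place in front of the mouth, rotated, and check with the fixed cameras.

```bash
cat >> h.py <<'E'
from functools import partial
LIP=np.array([.586,.157]);UX=np.array([np.cos(1.325),np.sin(1.325)])
def tool(c,yaw,z,r=.122):  # TCP for bowl centre c, yaw, underside height z
    return np.r_[np.array(c)-r*np.array([np.cos(yaw),np.sin(yaw)]),z+.037]
E
python3 - <<'E'
from h import *
ctrl.move_straight([.4984,-.11,.20],vel=.2)
c=LIP-UX*.18;yaw=1.1
ctrl.movep(tool(c,yaw,.12),down(yaw+np.pi/2))
ctrl.move_straight(tool(c,yaw,.073),vel=.15);ctrl.pause(.3)
print(ctrl.current_tool_pos(),ctrl.current_joint_positions(),"want centre",c)
V=[]
for n in("scene","top"):
    im=capture(n);cv2.imwrite(f"pics/p1{n}.png",im);u=proj(n,[*c,.1])[0].astype(int)
    m=bluemask(im,(u[0]-60,u[1]-60,u[0]+60,u[1]+60));V.append((partial(proj,n),m))
    r=fit([V[-1]],[*c,.073,yaw]);print(n,r.x,r.fun,m.sum())
r=fit(V,[*c,.073,yaw]);print(r.x,r.fun)
v=cv2.imread("pics/p1scene.png")
for q in bowl_pts([*c,.073,yaw]):cv2.polylines(v,[cv2.convexHull(proj("scene",q).astype(np.int32))],True,(0,255,0),1)
cv2.imwrite("pics/p1v.png",cv2.resize(v[100:300,140:390],None,fx=3,fy=3))
print(ctrl.current_t())
E
```

```text
Traceback (most recent call last):
cell.IKError: the arm cannot take that pose within its joint ranges
```

```bash
python3 - <<'E'
from h import *
for yaw in(.7,.8,.9,1.0,1.1):
    for s in(.18,.05):
        q=ctrl.ik(tool(LIP-UX*s,yaw,.073),down(yaw+np.pi/2));print(yaw,s,None if q is None else q[[0,5]])
E
```

```text
0.7 0.18 [-0.306  -2.5768]
0.7 0.05 [-0.0283 -2.2991]
0.8 0.18 [-0.3188 -2.6896]
0.8 0.05 [-0.0461 -2.4169]
0.9 0.18 [-0.3288 -2.7996]
0.9 0.05 [-0.0615 -2.5323]
1.0 0.18 [-0.336  -2.9068]
1.0 0.05 [-0.0742 -2.645 ]
1.1 0.18 None
1.1 0.05 [-0.0844 -2.7552]
```

```bash
python3 - <<'E'
from h import *
c=LIP-UX*.18;yaw=.9
ctrl.movep(tool(c,yaw,.12),down(yaw+np.pi/2))
ctrl.move_straight(tool(c,yaw,.073),vel=.15);ctrl.pause(.3)
print(ctrl.current_tool_pos(),"want centre",c)
V=[]
for n in("scene","top"):
    im=capture(n);cv2.imwrite(f"pics/p1{n}.png",im);u=proj(n,[*c,.1])[0].astype(int)
    m=bluemask(im,(u[0]-60,u[1]-60,u[0]+60,u[1]+60));V.append((partial(proj,n),m))
    r=fit([V[-1]],[*c,.073,yaw]);print(n,r.x,r.fun,m.sum())
r=fit(V,[*c,.073,yaw]);print(r.x,r.fun)
v=cv2.imread("pics/p1scene.png")
for q in bowl_pts([*c,.073,yaw]):cv2.polylines(v,[cv2.convexHull(proj("scene",q).astype(np.int32))],True,(0,255,0),1)
cv2.imwrite("pics/p1v.png",cv2.resize(v[100:300,140:390],None,fx=3,fy=3))
print(ctrl.current_t())
E
```

```text
[ 0.4672 -0.1134  0.111 ] want centre [ 0.5422 -0.0176]
scene [ 0.5531 -0.022   0.0763  0.7997] 135.46986389160156 1555
top [ 0.5415 -0.0178  0.0624  0.9975] 457.1656494140625 2188
[ 0.5418 -0.0176  0.0613  0.786 ] 577.77001953125
11.05
```

View pics/p1v.png

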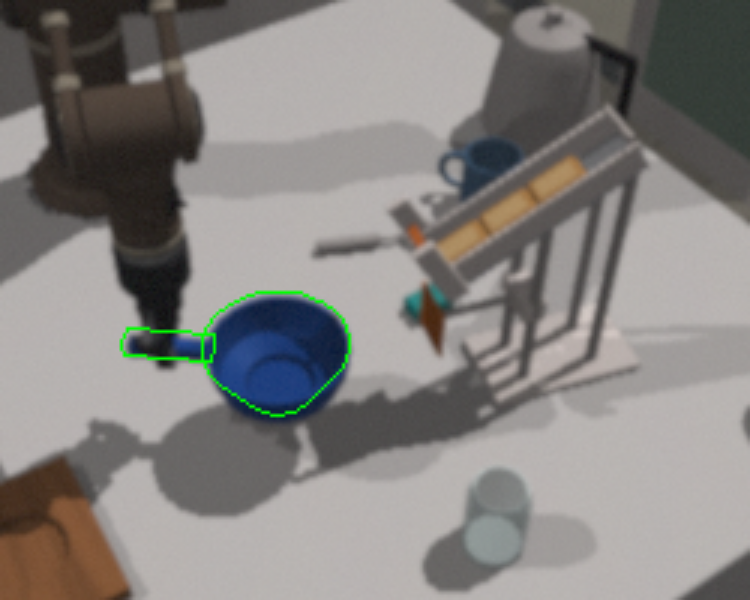

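The bowl is held level at (275,355) in the crop, at the predicted spot. The small offset comes from its bulging wall, which the model leaves out. The paddle at (432,320) is at rim height, so I push in.

```bash
python3 - <<'E'
from h import *
yaw=.9
ctrl.move_straight(tool(LIP-UX*.10,yaw,.073),vel=.12);ctrl.pause(.2)
f0=ctrl.current_contact_force();print(f0)
p0=ctrl.current_tool_pos()
g=ctrl.move_straight(tool(LIP-UX*.046,yaw,.073),vel=.05,guard=6)
p=ctrl.current_tool_pos();print(g,"s",.10-(p-p0)[:2]@UX,ctrl.current_contact_force()-f0,ctrl.current_t())
ctrl.pause(1.2)
print(ctrl.current_contact_force()-f0,ctrl.current_tool_pos()-p)
a=capture("scene");b=capture("top");cv2.imwrite("pics/p2s.png",a);cv2.imwrite("pics/p2t.png",b)
cv2.imwrite("pics/p2v.png",np.hstack([cv2.resize(a[110:250,220:360],(400,400)),cv2.resize(b[110:250,110:250],(400,400))]))
print(ctrl.current_t())
E
```

```text
[ 0.1715 -0.0293 -1.3373]
True s 0.051173465662303484 [-0.1069 -4.2057  1.4079] 12.9833
[-1.7674 -2.9057 -2.0624] [-0.0016 -0.0003 -0.0009]
14.2833
```

View pics/p2v.png

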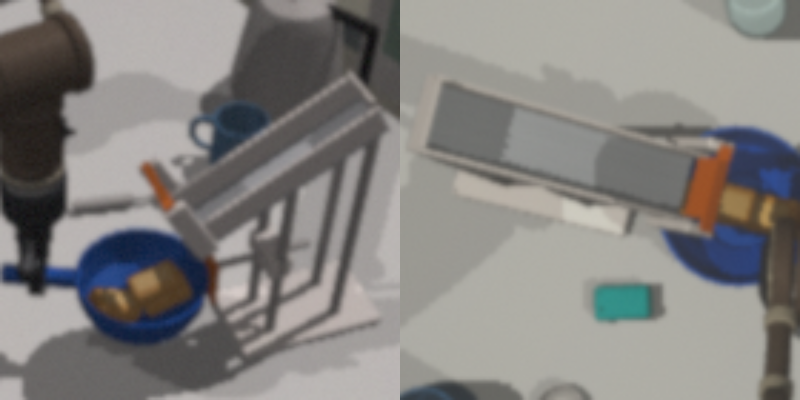

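The chute is empty, and the rusks lie in the bowl, at (145,295) in the left crop and (750,210) in the right one. The gate is up with the paddle pressed in. Next I back off so the gate shuts and refine the recess position from the wrist picture.

```bash
python3 - <<'E'
from h import *
w=np.load("w1.npz");C=np.array([[17,241],[135,222],[173,402],[60,395]])/1.5
Q=[]
for u in C:
    o,d=wrist_ray(u,w["pos"],w["rot"]);Q.append(o+d*(.02-o[2])/d[2])
Q=np.array(Q);print(Q,Q.mean(0),[np.linalg.norm(Q[i]-Q[i-1]) for i in range(4)])
yaw=.9
ctrl.move_straight(tool(LIP-UX*.20,yaw,.073),vel=.07);ctrl.pause(.3)
a=capture("scene");b=capture("top");cv2.imwrite("pics/p3s.png",a);cv2.imwrite("pics/p3t.png",b)
cv2.imwrite("pics/p3v.png",np.hstack([cv2.resize(a[130:290,160:320],(400,400)),cv2.resize(b[110:270,160:320],(400,400))]))
print([(round(d["score"],2),(np.array(d["at"])*[512,384]).round().tolist()) for d in spotter.search_frame("scene","rusk1")],ctrl.current_contact_force(),ctrl.current_t())
E
```

```text
[[ 0.4456 -0.4047  0.02  ]
 [ 0.4528 -0.2367  0.02  ]
 [ 0.6416 -0.2494  0.02  ]
 [ 0.633  -0.4146  0.02  ]] [ 0.5433 -0.3263  0.02  ] [np.float64(0.18763550023626135), np.float64(0.16820302196640774), np.float64(0.18916518358081374), np.float64(0.16543609091791653)]
[(0.76, [233.0, 220.0]), (0.72, [215.0, 225.0]), (0.53, [275.0, 200.0]), (0.49, [235.0, 225.0]), (0.44, [321.0, 184.0])] [-0.1343 -0.1518 -3.2632] 16.9917
```

View pics/p3v.png

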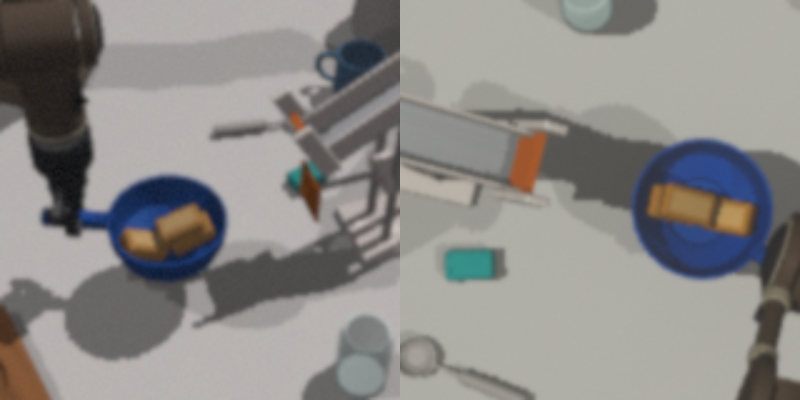

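The bowl has moved clear with all three rusks in it, at (165,230) in the left crop and (700,207) in the right one. The gate is shut again and the paddle is out at (310,190). Now to the board.

```bash
cat >> h.py <<'E'
def rimcentre(im,c,z):
    u=proj("top",[*c,z])[0].astype(int);m=bluemask(im,(u[0]-45,u[1]-45,u[0]+45,u[1]+45))
    o=cv2.morphologyEx(m,cv2.MORPH_OPEN,cv2.getStructuringElement(cv2.MORPH_ELLIPSE,(15,15)))
    k=max(cv2.findContours(o,0,1)[0],key=len)[:,0]
    P=unproj("top",k,z)[:,:2]   # robust circle of known radius
    r=least_squares(lambda q:np.linalg.norm(P-q,axis=1)-.078,c,loss="soft_l1",f_scale=.002);return r.x,np.abs(r.fun).mean()
E
python3 - <<'E'
from h import *
print("p3",LIP-UX*.2,rimcentre(cv2.imread("pics/p3t.png"),LIP-UX*.2,.143))
print("start",rimcentre(cv2.imread("pics/top.png"),np.array([.62,-.0227]),.07))
ctrl.move_straight(tool(LIP-UX*.20,.9,.12),vel=.1)
c=np.array([.543,-.330]);yaw=.0
R=down(yaw+np.pi/2)
ctrl.move_straight(tool(c,yaw,.12),vel=.12,rot=R)
ctrl.move_straight(tool(c,yaw,.045),vel=.08);ctrl.pause(.4)
b=capture("top");cv2.imwrite("pics/p4t.png",b);print(c,rimcentre(b,c,.115),ctrl.current_tool_pos(),ctrl.current_contact_force())
a=capture("scene");cv2.imwrite("pics/p4v.png",np.hstack([cv2.resize(a[210:340,90:220],(400,400)),cv2.resize(b[120:260,310:450],(400,400))]))
print(ctrl.current_t())
E
```

```text
p3 [ 0.5373 -0.037 ] (array([ 0.5352, -0.0366]), np.float64(0.0025592256862373318))
start (array([ 0.6179, -0.0215]), np.float64(0.0039015286989468796))
[ 0.543 -0.33 ] (array([ 0.5408, -0.3281]), np.float64(0.0017520427712201675)) [ 0.421  -0.33    0.0822] [ 0.0371 -0.2843 -3.1568]
21.025
```

View pics/p4v.png

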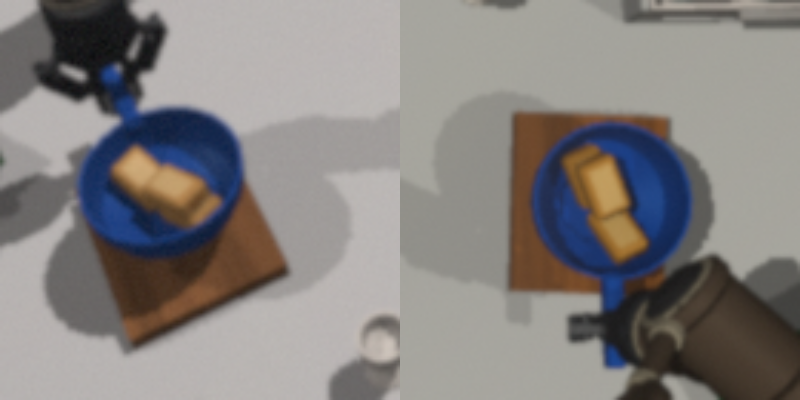

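The bowl hovers over the board with all three rusks inside, at (160,180) in the left crop and (612,200) in the right one, a couple of mm off the recess. I shift by that and lower with a guard.

```bash
python3 - <<'E'
from h import *
c=np.array([.545,-.332]);yaw=0.
ctrl.move_straight(tool(c,yaw,.035),vel=.05);ctrl.pause(.2)
f0=ctrl.current_contact_force()
g=ctrl.move_straight(tool(c,yaw,.006),vel=.03,guard=5);ctrl.pause(.3)
print(g,ctrl.current_tool_pos(),"underside",ctrl.current_tool_pos()[2]-.037,ctrl.current_contact_force()-f0,ctrl.current_moment(),ctrl.current_t())
E
```

```text
True [ 0.4223 -0.3317  0.0469] underside 0.009877068503537069 [ 0.1936 -0.4531  8.0848] [-0.164  -0.3971 -0.1007] 22.6583
```

The foot is at 9.9 mm, which is the recess floor. Release and check.

```bash
python3 - <<'E'
from h import *
p=ctrl.current_tool_pos()
move_gripper(.05);ctrl.pause(.3)
ctrl.move_straight(p+[0,0,.12],vel=.1)
ctrl.move_straight(p+[-.08,0,.16],vel=.15);ctrl.pause(.4)
a=capture("scene");b=capture("top")
c=np.array([.545,-.332]);print(rimcentre(b,c,.08),ctrl.current_contact_force(),ctrl.current_t())
V=[(partial(proj,"scene"),bluemask(a,(90,210,220,340)))];r=fit(V,[*c,.01,0]);print("scene",r.x,r.fun)
cv2.imwrite("pics/p5v.png",np.hstack([cv2.resize(a[150:340,80:330],(450,342)),cv2.resize(b[85:275,110:295],(0,0),fx=1.8,fy=1.8)[:342,:333] if 0 else cv2.resize(b[120:260,310:450],(342,342))]))
E
```

```text
(array([ 0.5423, -0.3301]), np.float64(0.0019229350004334462)) [-0.0094  0.7721 -0.3226] 25.975
scene [ 0.5522 -0.3324  0.0098 -0.0088] 20.712257385253906
```

View pics/p5v.png

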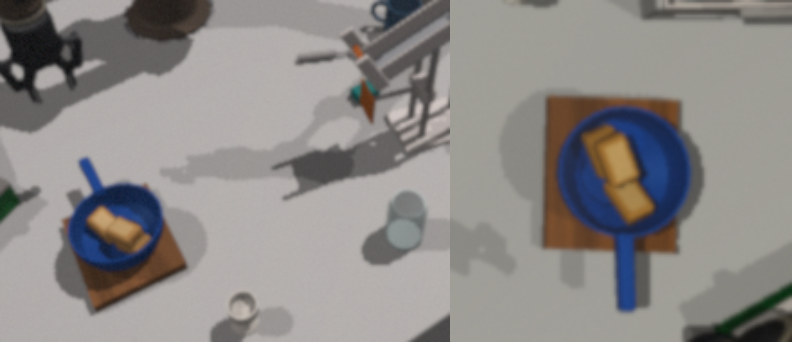

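The bowl stands upright in the recess at (115,228) in the left crop, with the three rusks in it. The scene fit puts the foot at z = 9.8 mm. The gripper is clear, the gate is shut, and the jar and egg cup are still in place.

```bash
python3 -c "
from cell import ctrl
print(ctrl.finish_job())"
```

```text
the job is handed in; nothing more can be done
None
```

The job is handed in at about 26 s: all three rusks are in the bowl, the gate is shut, and the bowl stands upright on the recess floor and released, with the other objects left alone.

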